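Clear the bench hook and set the walnut block for sawing

TASK

A light oak offcut was left lying across the bench hook: pick it off and lay it down flat in the blue tray. Then set the dark walnut block flat on the bench hook, in the middle of its board and square to the raised fence, touching the fence or with a gap of no more than about 10 mm. Keep the arm clear of the desk lamp that stands behind the work.

Things in the scene. Friction and masses are not known exactly. Their poses are not given: they have to be found in the camera images.
- bench_hook: Wooden bench hook, fixed to the bench: a flat board 132 (x) x 180 (y) mm, 18 mm thick, with a raised fence on top along its far (+x) edge. Origin: underside of the board, at its centre. In its frame the board's top is at z = 18 mm; the fence's working face is the plane x = +30 mm, looking to -x, and the fence runs from y = -88 to +70 mm and up to z = 48 mm. The free board in front of the fence runs from x = -66 to +30 mm.
- oak_mid (a point): Centre (half-way up) of the light-coloured oak offcut that lies on the bench hook, 45 (x) x 120 (y, its length) x 32 (z) mm, about 0.13 kg, loose. It starts flat on the board with its length pointing roughly at the fence and its front end overhanging the board. Axes are the offcut's own.
- offcut_tray: Open shallow blue metal tray, 160 (x) x 140 (y) mm and 25 mm high over its rounded rim, fixed to the bench; inside 150 x 130 mm. Origin: underside, at its centre; the inner floor is at z = 5 mm.
- walnut_mid (a point): Centre (half-way up) of the dark brown walnut block, 60 (x) x 70 (y) x 22 (z) mm, about 0.07 kg, loose, lying flat on the bench. Axes are the block's own.
- walnut_block: The same dark walnut block; origin at the centre of its underside.
- offcut_oak: The same light oak offcut; origin at the centre of its underside.
- lamp_foot (a point): Foot of the fixed desk lamp behind the work (z = 0); never moves. Base plate 6 mm high, reaching about 75 mm round this point. A thin pole rises to a thick joint 80 mm farther to +y, 0.55 to 0.62 m up; the upper arm runs back from there to -y, 0.6 to 0.86 m up. An elbow or forearm reaching out there strikes it: swing past it with the tool drawn in to within 0.4 m of the base axis.
Mind the look-alikes: they are no part of the job. Of the things that look like the walnut_block, take the one that is farthest from the robot's base at the start.

How it is judged (in metres and radians):
On the way:
1. the oak offcut lies in the blue tray (x of oak_mid in the frame of offcut_tray between -0.05 and 0.05 m and y of oak_mid in the frame of offcut_tray between -0.05 and 0.05 m and z of oak_mid in the frame of offcut_tray below 0.035 m and linear speed of offcut_oak below 0.03 m/s), for 0.2 s.
At the end, for the whole second after the job is handed in: Oak at rest in the tray: centre within 50 mm of the tray's middle along each side and under 35 mm up. Walnut at rest flat on the board: within 30 mm of its middle along the fence, square within 12 degrees, gap to the fence at most 18 mm (all of step 1 and y of walnut_mid in the frame of bench_hook between -0.03 and 0.03 m and z of walnut_mid in the frame of bench_hook between 0.024 and 0.035 m and x of walnut_mid in the frame of bench_hook below 0.005 m and angle between the z axis of walnut_block and the z axis of bench_hook, either way round below 0.12 rad and ((angle between the y axis of walnut_block and the x axis of bench_hook, either way round below 0.21 rad and x of walnut_mid in the frame of bench_hook above -0.023 m) or (angle between the x axis of walnut_block and the x axis of bench_hook, either way round below 0.21 rad and x of walnut_mid in the frame of bench_hook above -0.018 m)) and linear speed of walnut_block below 0.02 m/s); the robot touches nothing.
It also fails if it takes over 59 s, if anything falls off the work surface, if the arm or the gripper's body presses on something with over 40 N, if the wrist force passes 120 N, or if a joint passes its speed limit or range.

ROBOT

A 6-joint arm with a two-finger parallel gripper is mounted at the origin on a cart in front of the work surface, level with it; the furniture and walls round the work are solid. World frame = base frame: x ahead of the robot, y to its left, z up, the work surface at z = 0. Lengths are in mm, angles in rad, forces in N, time in s.
With the tool pointing down it reaches from about 325 to 775 mm from the base axis. Payload 5.5 kg.
Tool frame: the origin (TCP) lies between the finger pads; the fingertips stand 14 mm ahead of it and the grasp point (between the pads) lies 5 mm behind it (robot.nose_length is the z of the fingertips in the tool frame, in mm); z points along the fingers, y is the line along which they close (so a half turn about z gives the same grasp; the last joint's range is limited). The gripper opens to 85 mm and grips with 20 to 120 N. Pads are 22 mm wide; open, the fingers measure 114 mm over their backs; the gripper's body (76 mm by 85 mm) begins 54 mm behind the grasp point. The pads swing forward as they close: fully open they stand 13 mm farther back than shut.
Start: joints at [-1.187, 0.091, 1.231, -0, 1.82, -0.057], TCP at [255.999, -542.661, 245.275] pointing down, gripper open.
Joint ranges: [-2.87, 2.87], [-0.86, 2.18], [0.17, 2.46], [-1.51, 4.65], [0.06, 2.69], [-2.65, 2.65]. Speed limits (rad/s): [2.57, 2.57, 3.01, 3.14, 3.14, 3.14].

INTERFACE

Orientations are given as [roll, pitch, yaw] about the fixed x, y, z axes, in that order (R = Rz(yaw) Ry(pitch) Rx(roll)).
In Python, from plant import robot gives the robot as it stands.
- The arm moves only by the tool send_rows, never from a script. Its argument "targets" is a list of rows, each a list of 3 entries, a list of its own where there are three numbers: the closure in counts, from 0 (fully open) to 255 (shut), then the shift along the tool's x, y, z in cm, then the turn, a rotation vector about the tool's x, y, z in rad. A call has 1 to 10 rows; each row shifts and turns the commanded pose from where the row before left it, along the tool's axes as they then stand; what a row does not reach is not made up. A row lasts 1/12 s, in which the tool goes at most 41.7 mm and 7.16 degrees, less where a joint would pass 70% of its speed; a pose out of reach is approached as far as the arm can. A call is refused whole if a number of a shift passes 4.17 or a number of a turn 0.125, either way. A call with a gripper value outside its range is refused whole. The fingers move at their own pace and stop on an object; "grip_force" is the grip in N (left out, the last holds). Time passes only in rows, so rows that do not move let the fingers close. It gives the time, the measured TCP pose, the force and the opening at its end, in the units of the state.
- robot.get_state(): the state, without advancing time (a new reading comes with each control period).
- robot.snapshot(name): name is "scene" or "side" or "wrist"; returns a dict with "image" (400x640x3 uint8, red, green, blue), "range_z" (400x640 float32, mm along the optical axis (not along the pixel's ray), 0 where there is no reading), "mtx" (3x3 intrinsics, pixels), "k1" (the pictures are not rectified: a ray, as slopes to the right and down, at radius r is drawn at 1 + k1 r^2 times it, then the intrinsics apply), "extrinsics" (4x4, takes a point from camera to world coordinates); the wrist camera has in their place "tool_from_camera" (4x4, takes a point from camera to tool coordinates, whose origin is the TCP and whose axes are the flange's). Camera axes: x right, y down, z forward; pixel columns grow to the right and rows downward; lengths in mm; the calibration is good to about 2 mm. A picture is of the moment at which its call begins: read the wrist's pose just before it.
- robot.close_job(): hands the job in, once; it reports no verdict.
Trained networks look in a picture, given as the dict that the camera call returned (one of the last four; its "shot" number tells which), for a name from the list of things; names that differ only in an ending like _2 or _b are one class to them, and where a whole thing is asked for, a point or a joint stands for the part that bears it (a point fixed in the world has none). Each returns a list of dicts, best first, with "confidence" (0 to 1); they miss things now and then, are a little off and sometimes report something else, mostly with a low value. They report only what shows in the picture. A call takes as long as a camera call. They do not tell look-alikes from the thing itself.
- robot.boxes_of(picture, label): "location" ([column, row] in pixels, amid what is visible of it).
The state is a dict: "clock": time; "q": joint angles; "qvel": joint speeds; "effort": joint torques, N m; "ee_pos": TCP position; "ee_rot": TCP orientation; "wrist_force": force on the tool from outside, world axes, zero at the start; "ft_torque": the same for the moment, N m; "width": finger opening in mm.
Only numpy, scipy, OpenCV 4.12 (cv2) and the standard library are available. Lean on these libraries where they do the work, as an engineer would, in place of code of your own. Each camera call takes 0.05 s, during which the arm holds its last target. There are 200 camera calls.

## Working session

There is one attempt and no reset: what is moved stays moved. The work goes in short steps, Python scripts to look and compute and a tool call to move; the robot and the scene stay as the last step left them, time stands still between calls to the robot, and variables do not carry over. Pictures are saved under pics/ and viewed, on a budget of 10 in all, crops included, one or two more only if the job needs it, and the job is handed in when it is done.

Besides the shell and the picture viewer there is one more tool, called after "Request:" as name(argument=value, ...), one argument or row to a line, values as JSON. send_rows: Moves the arm, as the interface text tells. Its arguments: {"type":"object","properties":{"targets":{"type":"array"},"grip_force":{"type":"number"}},"required":["targets"]}

```bash
ls; mkdir -p pics
cat > h.py <<'E'
import numpy as np, cv2, pickle
from scipy.spatial.transform import Rotation as R
from plant import robot
def ext(p,st=None):
    if 'extrinsics' in p: return np.array(p['extrinsics'])
    T=np.eye(4); T[:3,:3]=R.from_euler('xyz',st['ee_rot']).as_matrix(); T[:3,3]=st['ee_pos']
    return T@np.array(p['tool_from_camera'])
def cloud(p,st=None):
    h,w=p['range_z'].shape; K=np.array(p['mtx'],float)
    u,v=np.meshgrid(np.arange(w),np.arange(h))
    d=np.stack([(u-K[0,2])/K[0,0],(v-K[1,2])/K[1,1]],-1); s=d.copy()
    for _ in range(8): s=d/(1+p['k1']*(s**2).sum(-1,keepdims=True))
    z=p['range_z'][...,None]
    c=np.concatenate([s*z,z],-1); T=ext(p,st)
    w=c@T[:3,:3].T+T[:3,3]; w[p['range_z']<=0]=np.nan
    return w
def shot(name,f=None):
    st=robot.get_state(); p=robot.snapshot(name)
    if f: cv2.imwrite('pics/'+f,p['image'][...,::-1])
    return p,cloud(p,st)
E
python3 - <<'E'
from h import *
print(robot.get_state())
for n in ('scene','side'):
    p,w=shot(n,n+'1.png'); print(n,ext(p).round(2).tolist())
    for l in ('bench_hook','offcut_oak','offcut_tray','walnut_block','lamp_foot'):
        for b in robot.boxes_of(p,l):
            c,r=map(int,np.round(b['location'])); print(l,round(b['confidence'],2),(c,r),np.nanmedian(w[max(r-2,0):r+3,max(c-2,0):c+3].reshape(-1,3),0).round(0))
E
```

```text
pics
{'clock': 0.0, 'q': array([-1.18666159e+00,  9.18310635e-02,  1.23188889e+00,  1.11592600e-06,
        1.81977812e+00, -5.66990055e-02]), 'qvel': array([ 4.85147215e-04, -3.78958761e-04,  1.42099089e-03, -2.53839450e-05,
        1.09785776e-03,  9.69680574e-04]), 'effort': array([-1.98357651e-03, -4.58734524e+01, -4.18023705e+01, -2.31392587e-04,
        1.17050248e-02,  1.32763620e-05]), 'ee_pos': array([ 255.92096542, -542.40436623,  244.1657757 ]), 'ee_rot': array([-3.13969035e+00, -1.09058009e-04,  4.40833911e-01]), 'wrist_force': array([-0.51551398, -0.45232449, -0.39404836]), 'ft_torque': array([0.00034887, 0.00611844, 0.04390466]), 'width': 85.55803485856165}
scene [[-0.53, -0.58, 0.62, -176.53], [-0.85, 0.35, -0.39, 531.98], [0.01, -0.73, -0.68, 709.15], [0.0, 0.0, 0.0, 1.0]]
bench_hook 0.81 (216, 216) [520. 389.  19.]
offcut_oak 0.77 (236, 220) [452. 360.  50.]
offcut_tray 0.64 (314, 212) [417. 167.   6.]
walnut_block 0.92 (355, 189) [420.  37.  22.]Traceback (most recent call last):
  File "<stdin>", line 6, in <module>
ValueError: it knows: bench_hook, oak_mid, offcut_oak, offcut_tray, walnut_block, walnut_mid
```

View pics/scene1.png

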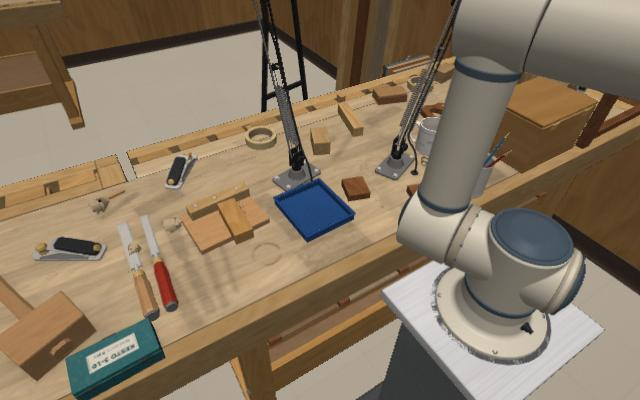

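Run:
```python
from h import *
for n in ('scene','side'):
    p,w=shot(n,n+'1.png'); print(n)
    pickle.dump((p,w),open(n+'.pkl','wb'))
    for l in ('bench_hook','offcut_oak','offcut_tray','walnut_block'):
        for b in robot.boxes_of(p,l):
            c,r=map(int,np.round(b['location'])); print(l,round(b['confidence'],2),(c,r),np.nanmedian(w[max(r-2,0):r+3,max(c-2,0):c+3].reshape(-1,3),0).round(0))
```

```text
scene
bench_hook 0.61 (214, 216) [523. 393.  19.]
offcut_oak 0.7 (235, 220) [453. 362.  51.]
offcut_tray 0.74 (314, 210) [425. 163.   5.]
walnut_block 0.63 (410, 187) [351. -95.  22.]
walnut_block 0.61 (356, 189) [418.  35.  22.]
side
bench_hook 0.56 (262, 336) [524. 402.  19.]
offcut_oak 0.82 (296, 309) [465. 366.  51.]
offcut_tray 0.89 (321, 243) [429. 155.   6.]
walnut_block 0.87 (364, 173) [ 321. -100.   23.]
walnut_block 0.85 (320, 203) [436.  34.  23.]
walnut_block 0.16 (262, 338) [523. 406.  20.]
```

View pics/side1.png

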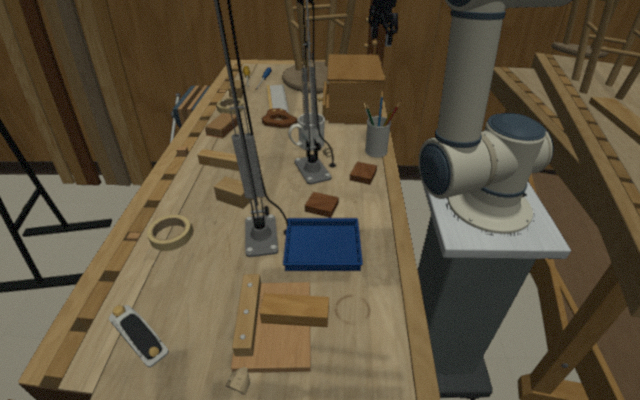

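The oak lies across the hook at scene (236,220), with the tray at (314,210). There are walnut candidates at (356,189) and (410,187), plus brown items farther back at about (390,93) and (433,110). Lamp feet stand at (297,178) and (395,167). Next I'll fit sizes and poses from the depth data.

```bash
cat >> h.py <<'E'
def rect(P):
    (c,s,a)=cv2.minAreaRect(P[:,:2].astype(np.float32)); return np.round(c,1),np.round(s,1),round(a,1),len(P)
def comps(w,img,z0,z1,box,minn=60):
    x0,x1,y0,y1=box
    m=(w[...,2]>z0)&(w[...,2]<z1)&(w[...,0]>x0)&(w[...,0]<x1)&(w[...,1]>y0)&(w[...,1]<y1)
    n,L,st,ce=cv2.connectedComponentsWithStats(m.astype(np.uint8))
    for i in range(1,n):
        k=L==i
        if st[i,4]>=minn:
            P=w[k]; print('px',ce[i].round(0),rect(P),'z',np.median(P[:,2]).round(1),'rgb',img[k].mean(0).round(0))
E
python3 - <<'E'
from h import *
for n in ('scene','side'):
    p,w=pickle.load(open(n+'.pkl','rb')); print(n)
    print('walnutlike');comps(w,p['image'],17,27,(250,1300,-1000,120))
    print('oak');comps(w,p['image'],47,56,(350,700,250,500))
    print('fence');comps(w,p['image'],42,53,(480,700,250,500))
    print('board');comps(w,p['image'],14,23,(350,700,250,500))
    print('tray');comps(w,p['image'],2.5,30,(300,520,60,250))
    print('tray floor blue');k=(p['image'][...,2].astype(int)>p['image'][...,0]+50)&(w[...,0]<600)&(w[...,1]>50)&(w[...,1]<260)&(w[...,2]<40); print(rect(w[k]))
    print('lamp foot');comps(w,p['image'],4,10,(400,800,-150,250))
    print('high');comps(w,p['image'],60,1000,(300,900,-200,600),30)
E
```

```text
scene
walnutlike
px [412.  81.] (array([ 812.6, -515.4]), array([37.3, 91.8]), 37.6, 66) z 24.0 rgb [133. 114.  82.]
px [389.  97.] (array([ 762., -355.]), array([124.7,  56.9]), 41.6, 91) z 21.9 rgb [81. 55. 36.]
px [431. 109.] (array([ 626.9, -440.4]), array([ 62.1, 112. ]), 22.8, 154) z 20.0 rgb [118.  77.  48.]
px [350. 123.] (array([ 718.8, -141.8]), array([ 33.4, 160.4]), 86.6, 79) z 21.5 rgb [94. 74. 47.]
px [270. 131.] (array([780.2, 106. ]), array([82.8, 26.8]), 0.7, 76) z 25.0 rgb [159. 137.  99.]
px [419. 145.] (array([ 485.9, -251.6]), array([19.1, 78.6]), 87.2, 61) z 21.9 rgb [137. 130. 122.]
px [355. 186.] (array([431.3,  27.8]), array([60.4, 73.1]), 71.7, 421) z 22.6 rgb [121.  78.  48.]
px [335. 196.] (array([427.5, 105.6]), array([165.9,  27.9]), 0.2, 237) z 23.8 rgb [ 45.  67. 100.]
px [413. 187.] (array([ 340.1, -103.8]), array([36.7, 36.9]), 70.1, 75) z 22.2 rgb [126.  84.  53.]
oak
px [227. 208.] (array([487.8, 361.6]), array([165.1, 156.6]), 4.0, 1254) z 50.1 rgb [179. 137.  85.]
fence
px [220. 200.] (array([525.7, 364.1]), array([ 92.1, 156.7]), 4.1, 914) z 49.
[... 2986 characters left out ...]
6.9 rgb [81. 81. 77.]
px [233. 203.] (array([663.6,  20.2]), array([28.5, 90.1]), 84.3, 63) z 7.1 rgb [71. 59. 39.]
px [261. 239.] (array([569.9, 131.3]), array([ 71.2, 131.2]), 10.9, 766) z 6.6 rgb [84. 84. 79.]
px [311. 243.] (array([450.5, 153.5]), array([103.5, 117.4]), 1.9, 1644) z 6.1 rgb [26. 53. 90.]
px [175. 244.] (array([756.3, 168.3]), array([86.1, 26.2]), 39.7, 79) z 7.1 rgb [84. 76. 53.]
px [314. 269.] (array([442.1, 232.7]), array([81.7,  4. ]), 2.6, 73) z 7.0 rgb [15. 29. 48.]
high
px [243. 127.] (array([562.4, 161.9]), array([110.3,  62.7]), 70.9, 2879) z 264.7 rgb [56. 53. 47.]
px [311. 115.] (array([ 465.4, -169.2]), array([69.5, 76.3]), 40.0, 791) z 160.2 rgb [61. 60. 55.]
```

The fits agree across both cameras:

| Thing | Position (mm) | Angle or yaw | Notes |
|---|---|---|---|
| Oak | (469, 356), top at 50 | about -2° | |
| Hook | centre about (505, 371) | about 3.6° | |
| Tray | (426, 164) | about 2° | |
| Walnut | (433.6, 25) | 70.9° (60 mm axis) | 62 x 70 mm, r = 434; the far one of the two |
| Walnut look-alike | r = 340 | – | |

First I'll draw the tool in, swing past the lamps, then go out over the oak.

Request:
send_rows(
  targets=[
    [0, [0, -2.88, -1.06], [0, 0, 0]],
    [0, [0, -2.88, -1.06], [0, 0, 0]],
    [0, [0, -2.88, -1.06], [0, 0, 0]],
    [0, [0, -2.88, -1.06], [0, 0, 0]],
    [0, [0, -2.88, -1.06], [0, 0, 0]],
    [0, [0, -2.88, -1.06], [0, 0, 0]],
    [0, [0, -2.88, -1.06], [0, 0, 0]],
    [0, [0, -2.88, -1.06], [0, 0, 0]],
    [0, [0, 0, 0], [0, 0, 0]],
  ],
  grip_force=40,
)

```text
clock: 1.5
ee_pos: [156.5, -331.5, 334.5]
ee_rot: [3.135, 0.001, 0.441]
wrist_force: [-0.4, 0.2, -0.1]
width: 85.3
```

Request:
send_rows(
  targets=[
    [0, [3.29, -0.15, 0], [0, 0, -0.089]],
    [0, [3.29, -0.15, 0], [0, 0, -0.089]],
    [0, [3.29, -0.15, 0], [0, 0, -0.089]],
    [0, [3.29, -0.15, 0], [0, 0, -0.089]],
    [0, [3.29, -0.15, 0], [0, 0, -0.089]],
    [0, [3.29, -0.15, 0], [0, 0, -0.089]],
    [0, [3.29, -0.15, 0], [0, 0, -0.089]],
    [0, [3.29, -0.15, 0], [0, 0, -0.089]],
    [0, [3.29, -0.15, 0], [0, 0, -0.089]],
    [0, [3.29, -0.15, 0], [0, 0, -0.089]],
  ],
)

```text
clock: 2.33
ee_pos: [359.8, -85.8, 329.7]
ee_rot: [-3.141, -0.0, 1.335]
wrist_force: [0.6, -0.1, 0.0]
width: 85.1
```

Request:
send_rows(
  targets=[
    [0, [3.29, -0.15, 0], [0, 0, -0.089]],
    [0, [3.29, -0.15, 0], [0, 0, -0.089]],
    [0, [3.29, -0.15, 0], [0, 0, -0.089]],
    [0, [3.29, -0.15, 0], [0, 0, -0.089]],
    [0, [3.29, -0.15, 0], [0, 0, -0.089]],
    [0, [3.29, -0.15, 0], [0, 0, -0.089]],
    [0, [3.29, -0.15, 0], [0, 0, -0.089]],
    [0, [3.29, -0.15, 0], [0, 0, -0.089]],
    [0, [3.29, -0.15, 0], [0, 0, -0.089]],
    [0, [3.29, -0.15, 0], [0, 0, -0.089]],
  ],
)

```text
clock: 3.17
ee_pos: [293.2, 226.2, 329.7]
ee_rot: [-3.141, -0.0, 2.225]
wrist_force: [1.2, -0.1, 0.8]
width: 85.6
```

Request:
send_rows(
  targets=[
    [0, [0, 0, 1.6], [0, 0, -0.111]],
    [0, [0, 0, 1.6], [0, 0, -0.111]],
    [0, [0, 0, 1.6], [0, 0, -0.111]],
    [0, [0, 0, 1.6], [0, 0, -0.111]],
    [0, [0, 0, 1.6], [0, 0, -0.111]],
    [0, [0, 0, 1.6], [0, 0, -0.111]],
    [0, [0, 0, 1.6], [0, 0, -0.111]],
    [0, [0, 0, 1.6], [0, 0, -0.111]],
    [0, [0, 0, 0], [0, 0, 0]],
  ],
)

```text
clock: 3.92
ee_pos: [293.0, 224.2, 198.6]
ee_rot: [-3.139, -0.004, 3.113]
wrist_force: [-0.6, 0.1, -0.4]
width: 85.2
```

Request:
send_rows(
  targets=[
    [0, [-2.6, 2.3, -0.2], [0, 0, 0]],
    [0, [-2.6, 2.3, -0.2], [0, 0, 0]],
    [0, [-2.6, 2.3, -0.2], [0, 0, 0]],
    [0, [-2.6, 2.3, -0.2], [0, 0, 0]],
    [0, [-2.6, 2.3, -0.2], [0, 0, 0]],
    [0, [-2.6, 2.3, -0.2], [0, 0, 0]],
    [0, [0, 0, 0], [0, 0, 0]],
    [0, [0, 0, 0], [0, 0, 0]],
  ],
)

```text
clock: 4.58
ee_pos: [455.3, 358.3, 212.2]
ee_rot: [-3.139, -0.003, 3.106]
wrist_force: [-0.3, -0.4, 0.4]
width: 85.2
```

Run:
```python
from h import *
p,w=shot('wrist','w1.png'); print(robot.get_state()['ee_pos'],robot.get_state()['ee_rot'])
comps(w,p['image'],47,56,(380,545,250,500)); print('fence');comps(w,p['image'],42,53,(538,640,250,500))
print('board');comps(w,p['image'],14,23,(350,700,200,500)); print('tray'); comps(w,p['image'],15,30,(300,520,60,250))
```

```text
[454.6243643  357.73454298 213.50600995] [-3.14043924e+00 -1.51468165e-03  3.10640757e+00]
px [313. 198.] (array([469.8, 356.1]), array([ 45.1, 120. ]), 87.9, 7112) z 50.1 rgb [140. 110.  73.]
px [348. 276.] (array([539.8, 365. ]), array([ 10.8, 155.6]), 0.2, 980) z 48.0 rgb [140. 116.  86.]
fence
px [323. 289.] (array([554.9, 364.9]), array([ 32.9, 157.9]), 3.1, 5144) z 48.0 rgb [137. 114.  85.]
board
px [382. 211.] (array([501.9, 421.8]), array([ 84.5, 131.3]), 87.9, 8567) z 18.1 rgb [144. 114.  85.]
px [261. 217.] (array([496. , 306.8]), array([99.5, 54.4]), 3.1, 5008) z 18.1 rgb [141. 112.  84.]
px [180. 201.] (array([473.3, 231.3]), array([45.6,  2.2]), 1.4, 66) z 21.8 rgb [33. 54. 87.]
px [170. 230.] (array([501.1, 216.1]), array([ 4.1, 31.9]), 1.4, 154) z 21.2 rgb [29. 46. 74.]
px [444. 253.] (array([535.5, 482.9]), array([ 7.8, 33.5]), 12.7, 132) z 18.6 rgb [82. 74. 63.]
tray
px [ 95. 148.] (array([426.4, 163.3]), array([166.4, 147.3]), 1.7, 6571) z 23.3 rgb [32. 50. 79.]
px [  4. 150.] (array([417.8,  62.8]), array([ 5.5, 21.2]), 88.9, 133) z 19.4 rgb [57. 40. 29.]
```

View pics/w1.png

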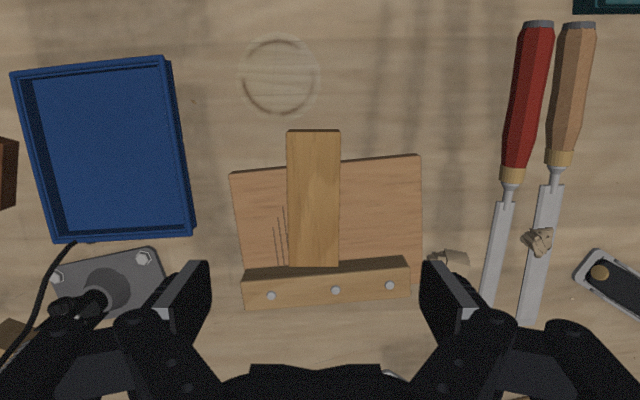

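The wrist view shows the oak at px (313,198) lying over the hook, the fence along row 285, and the tray at (105,150). The measured sizes match the given ones. I'll grasp the oak now.

Request:
send_rows(
  targets=[
    [0, [-0.38, -0.04, 3.5], [0, 0, 0]],
    [0, [-0.38, -0.04, 3.5], [0, 0, 0]],
    [0, [-0.38, -0.04, 3.5], [0, 0, 0]],
    [0, [-0.38, -0.04, 3.5], [0, 0, 0]],
    [0, [0, 0, 2.0], [0, 0, 0]],
    [0, [0, 0, 1.2], [0, 0, 0]],
    [0, [0, 0, 0.5], [0, 0, 0]],
    [0, [0, 0, 0], [0, 0, 0]],
    [0, [0, 0, 0], [0, 0, 0]],
  ],
)

```text
clock: 5.38
ee_pos: [470.1, 355.9, 39.6]
ee_rot: [3.14, 0.003, 3.108]
wrist_force: [-0.4, -0.3, -0.5]
width: 85.1
```

Request:
send_rows(
  targets=[
    [255, [0, 0, 0], [0, 0, 0]],
    [255, [0, 0, 0], [0, 0, 0]],
    [255, [0, 0, 0], [0, 0, 0]],
    [255, [0, 0, 0], [0, 0, 0]],
    [255, [0, 0, 0], [0, 0, 0]],
    [255, [0, 0, 0], [0, 0, 0]],
    [255, [0, 0, 0], [0, 0, 0]],
    [255, [0, 0, 0], [0, 0, 0]],
  ],
  grip_force=45,
)

```text
clock: 6.05
ee_pos: [470.0, 355.8, 38.4]
ee_rot: [3.14, 0.002, 3.109]
wrist_force: [-0.8, -0.6, 6.3]
width: 44.1
```

Request:
send_rows(
  targets=[
    [255, [0, 0, -2], [0, 0, 0]],
    [255, [0, 0, -3], [0, 0, 0]],
    [255, [0, 0, -3], [0, 0, 0]],
    [255, [0, 0, 0], [0, 0, 0]],
  ],
)

```text
clock: 6.38
ee_pos: [471.6, 356.9, 124.1]
ee_rot: [3.136, 0.008, 3.109]
wrist_force: [1.4, -0.2, 0.4]
width: 44.2
```

Request:
send_rows(
  targets=[
    [255, [0.62, -3.23, 0], [0, 0, 0]],
    [255, [0.62, -3.23, 0], [0, 0, 0]],
    [255, [0.62, -3.23, 0], [0, 0, 0]],
    [255, [0.62, -3.23, 0], [0, 0, 0]],
    [255, [0.62, -3.23, 0], [0, 0, 0]],
    [255, [0.62, -3.23, 0], [0, 0, 0]],
    [255, [0, 0, 0], [0, 0, -0.065]],
    [255, [0, 0, 0], [0, 0, 0]],
  ],
)

```text
clock: 7.05
ee_pos: [425.5, 161.5, 116.5]
ee_rot: [-3.141, -0.0, -3.11]
wrist_force: [-0.1, 0.3, -1.3]
width: 43.9
```

Run:
```python
from h import *
p,w=shot('side','s2.png'); print(robot.get_state()['ee_pos'],robot.get_state()['width'])
```

```text
[425.73484727 162.38618487 116.60706918] 44.16490316691207
```

View pics/s2.png

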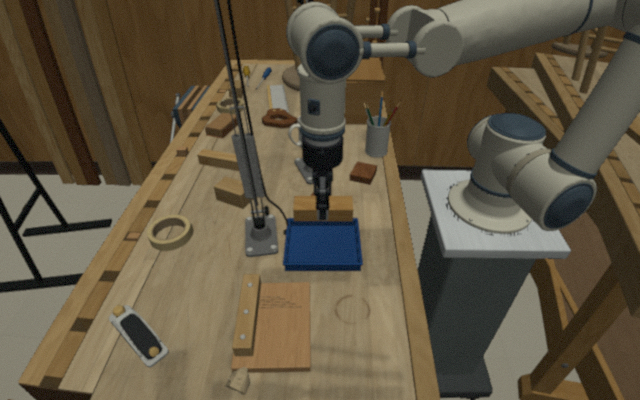

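The oak is held level over the tray at px (322,208). The hook is now free. I'll lower the oak and release it.

Request:
send_rows(
  targets=[
    [255, [0, 0, 3], [0, 0, 0]],
    [255, [0, 0, 3], [0, 0, 0]],
    [255, [0, 0, 1.5], [0, 0, 0]],
    [255, [0, 0, 0.8], [0, 0, 0]],
    [255, [0, 0, 0.5], [0, 0, 0]],
    [255, [0, 0, 0.2], [0, 0, 0]],
    [255, [0, 0, 0], [0, 0, 0]],
    [255, [0, 0, 0], [0, 0, 0]],
  ],
)

```text
clock: 7.77
ee_pos: [426.7, 163.4, 28.3]
ee_rot: [3.141, 0.002, -3.109]
wrist_force: [-0.3, 0.6, -0.3]
width: 44.5
```

Request:
send_rows(
  targets=[
    [255, [0, 0, 0.2], [0, 0, 0]],
    [255, [0, 0, 0], [0, 0, 0]],
    [60, [0, 0, 0], [0, 0, 0]],
    [60, [0, 0, 0], [0, 0, 0]],
    [60, [0, 0, 0], [0, 0, 0]],
    [60, [0, 0, 0], [0, 0, 0]],
  ],
)

```text
clock: 8.27
ee_pos: [426.1, 162.9, 25.4]
ee_rot: [3.141, 0.001, -3.109]
wrist_force: [-0.7, -0.8, -0.9]
width: 65.0
```

Request:
send_rows(
  targets=[
    [60, [0, 0, -1.5], [0, 0, 0]],
    [60, [0, 0, -3], [0, 0, 0]],
    [0, [0, 0, -4], [0, 0, 0]],
    [0, [0, 0, -4], [0, 0, 0]],
    [0, [0, 0, -2], [0, 0, 0]],
    [0, [0, 0, 0], [0, 0, 0]],
  ],
)

```text
clock: 8.77
ee_pos: [428.1, 163.6, 176.8]
ee_rot: [3.139, 0.01, -3.109]
wrist_force: [0.0, -0.6, 0.1]
width: 85.6
```

Request:
send_rows(
  targets=[
    [0, [-0.07, -3.45, 0], [0, 0, 0]],
    [0, [-0.07, -3.45, 0], [0, 0, 0]],
    [0, [-0.07, -3.45, 0], [0, 0, 0]],
    [0, [-0.07, -3.45, 0], [0, 0, 0]],
    [0, [0, 0, 0], [0, 0, 0.121]],
    [0, [0, 0, 0], [0, 0, 0.121]],
    [0, [0, 0, 0], [0, 0, 0.121]],
    [0, [0, 0, 0], [0, 0, 0]],
    [0, [0, 0, 0], [0, 0, 0]],
  ],
)

```text
clock: 9.52
ee_pos: [432.9, 25.0, 169.3]
ee_rot: [-3.141, -0.001, 2.814]
wrist_force: [0.1, 0.4, -0.9]
width: 85.3
```

Run:
```python
from h import *
p,w=shot('wrist','w3.png'); print(robot.get_state()['ee_pos'],robot.get_state()['ee_rot'])
print('walnut');comps(w,p['image'],17,27,(380,500,-30,85)); print('oak');comps(w,p['image'],32,45,(340,520,90,240))
```

```text
[432.95969074  25.1371985  169.49176771] [-3.14136482e+00 -7.88228032e-04  2.81476918e+00]
walnut
px [314. 188.] (array([433.3,  25.2]), array([60.1, 70.4]), 71.5, 6357) z 22.0 rgb [102.  71.  50.]
oak
px [486. 123.] (array([426.5, 163.2]), array([120.8,  46.3]), 1.4, 10037) z 37.1 rgb [142. 112.  74.]
px [456. 246.] (array([508.8, 118.9]), array([6.4, 5.3]), 16.3, 83) z 39.2 rgb [37. 35. 33.]
```

View pics/w3.png

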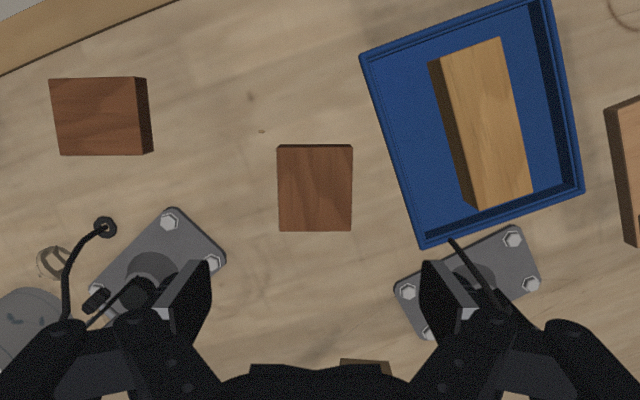

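Oak is flat in the tray at (426.5, 163.2). The walnut at px (314,188) is (433.3, 25.2), angle 71.5°, lined up with the tool. I'll check how far the open fingertips reach before descending.

Run:
```python
from h import *
st=robot.get_state(); p,w=shot('wrist'); print(robot.nose_length, st['ee_pos'])
m=(w[...,2]>100)
d=p['range_z']; 
for s in (slice(150,215),slice(420,490)):
    z=w[255:330,s,2]; z=z[z>100]; print(np.percentile(z,[0,1,5,20]).round(1))
```

```text
14.0 [432.95969074  25.1371985  169.49176771]
[167.4 169.7 173.2 180.5]
[167.6 170.7 174.3 181.6]
```

Request:
send_rows(
  targets=[
    [0, [0, 0, 3.4], [0, 0, 0]],
    [0, [0, 0, 3.4], [0, 0, 0]],
    [0, [0, 0, 3.4], [0, 0, 0]],
    [0, [0, 0, 2.5], [0, 0, 0]],
    [0, [0, 0, 1.8], [0, 0, 0]],
    [0, [0, 0, 0.8], [0, 0, 0]],
    [0, [0, 0, 0.3], [0, 0, 0]],
    [0, [0, 0, 0], [0, 0, 0]],
    [0, [0, 0, 0], [0, 0, 0]],
  ],
)

```text
clock: 10.37
ee_pos: [434.0, 25.1, 15.5]
ee_rot: [3.141, 0.002, 2.812]
wrist_force: [0.5, -0.3, -0.1]
width: 85.7
```

Request:
send_rows(
  targets=[
    [255, [0, 0, 0], [0, 0, 0]],
    [255, [0, 0, 0], [0, 0, 0]],
    [255, [0, 0, 0], [0, 0, 0]],
    [255, [0, 0, 0], [0, 0, 0]],
    [255, [0, 0, 0], [0, 0, 0]],
    [255, [0, 0, 0], [0, 0, 0]],
  ],
  grip_force=35,
)

```text
clock: 10.87
ee_pos: [434.1, 25.1, 15.6]
ee_rot: [3.141, 0.003, 2.811]
wrist_force: [-0.4, -0.5, 5.6]
width: 58.9
```

Request:
send_rows(
  targets=[
    [255, [0, 0, -2], [0, 0, 0]],
    [255, [0, 0, -3], [0, 0, 0]],
    [255, [0, 0, -3.5], [0, 0, 0]],
    [255, [0, 0, -3], [0, 0, 0]],
    [255, [2.53, 2.44, 0], [0, 0, 0]],
    [255, [2.53, 2.44, 0], [0, 0, 0]],
    [255, [2.53, 2.44, 0], [0, 0, 0]],
    [255, [2.53, 2.44, 0], [0, 0, 0]],
    [255, [0, 0, 0], [0, 0, 0]],
  ],
)

```text
clock: 11.62
ee_pos: [366.6, 154.5, 129.2]
ee_rot: [3.139, -0.002, 2.817]
wrist_force: [0.6, -0.3, -1.3]
width: 59.4
```

Request:
send_rows(
  targets=[
    [255, [0.86, 3.67, 0], [0, 0, 0]],
    [255, [0.86, 3.67, 0], [0, 0, 0]],
    [255, [0.86, 3.67, 0], [0, 0, 0]],
    [255, [0.86, 3.67, 0], [0, 0, 0]],
    [255, [-2.06, 2.58, 0], [0, 0, 0]],
    [255, [-2.06, 2.58, 0], [0, 0, 0]],
    [255, [-2.06, 2.58, 0], [0, 0, 0]],
    [255, [-2.06, 2.58, 0], [0, 0, 0]],
  ],
)

```text
clock: 12.28
ee_pos: [497.0, 371.8, 128.3]
ee_rot: [-3.141, -0.0, 2.812]
wrist_force: [0.4, -0.8, -0.6]
width: 59.5
```

Request:
send_rows(
  targets=[
    [255, [0, 0, 0], [0, 0, -0.096]],
    [255, [0, 0, 0], [0, 0, -0.096]],
    [255, [0, 0, 0], [0, 0, -0.096]],
    [255, [0, 0, 0], [0, 0, -0.096]],
    [255, [0, 0, 0], [0, 0, 0]],
    [255, [0, 0, 0], [0, 0, 0]],
  ],
)

```text
clock: 12.78
ee_pos: [495.9, 370.7, 128.6]
ee_rot: [-3.141, -0.001, -3.091]
wrist_force: [-0.0, 0.4, -0.7]
width: 59.3
```

Run:
```python
from h import *
st=robot.get_state(); print(st['ee_pos'],st['ee_rot'],st['width'])
p,w=shot('wrist','w4.png')
print('walnut');comps(w,p['image'],100,150,(420,560,300,440)); print('fence');comps(w,p['image'],42,53,(530,640,250,500)); print('board');comps(w,p['image'],14,23,(400,600,230,480))
```

```text
[495.89360325 370.70124942 128.63289454] [-3.14107402e+00 -5.84431775e-04 -3.09144995e+00] 59.29391521051423
walnut
px [315. 271.] (array([495.5, 371. ]), array([71. , 86.9]), 3.0, 29533) z 135.0 rgb [91. 63. 46.]
fence
px [190. 283.] (array([547.9, 288.7]), array([ 8.8, 17.1]), 57.8, 230) z 47.5 rgb [124. 103.  77.]
board
px [117. 127.] (array([452. , 235.5]), array([104. ,   4.8]), 1.7, 499) z 21.1 rgb [23. 34. 54.]
px [314. 174.] (array([500. , 369.9]), array([116.5, 180.4]), 3.3, 22321) z 18.0 rgb [149. 119.  89.]
px [113. 173.] (array([480.5, 231.4]), array([ 2.5, 30.1]), 89.9, 60) z 21.8 rgb [36. 58. 93.]
px [445. 266.] (array([539.9, 470.5]), array([ 8.4, 17.3]), 43.8, 144) z 17.7 rgb [78. 70. 59.]
```

View pics/w4.png

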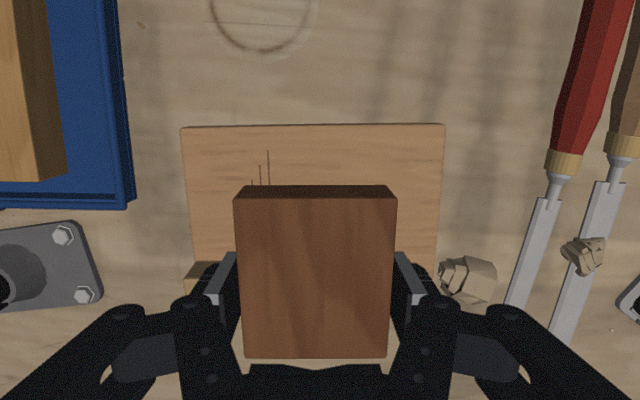

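The walnut is held square over the board at px (315,271). It is centred on the board, with its front edge about 6 mm short of the fence face. I'll lower it.

Request:
send_rows(
  targets=[
    [255, [0, 0, 3], [0, 0, 0]],
    [255, [0, 0, 3], [0, 0, 0]],
    [255, [0, 0, 1.5], [0, 0, 0]],
    [255, [0, 0, 0.8], [0, 0, 0]],
    [255, [0, 0, 0.5], [0, 0, 0]],
    [255, [0, 0, 0.4], [0, 0, 0]],
    [255, [0, 0, 0], [0, 0, 0]],
    [255, [0, 0, 0], [0, 0, 0]],
  ],
)

```text
clock: 13.5
ee_pos: [496.3, 371.5, 38.5]
ee_rot: [3.141, 0.002, -3.089]
wrist_force: [0.2, 0.0, -0.8]
width: 59.2
```

Request:
send_rows(
  targets=[
    [255, [0, 0, 0.2], [0, 0, 0]],
    [255, [0, 0, 0.15], [0, 0, 0]],
    [255, [0, 0, 0], [0, 0, 0]],
    [255, [0, 0, 0], [0, 0, 0]],
  ],
)

```text
clock: 13.83
ee_pos: [495.8, 371.2, 33.8]
ee_rot: [3.141, 0.0, -3.088]
wrist_force: [-0.9, 0.2, -1.2]
width: 59.2
```

Request:
send_rows(
  targets=[
    [255, [0, 0, 0.05], [0, 0, 0]],
    [255, [0, 0, 0], [0, 0, 0]],
    [30, [0, 0, 0], [0, 0, 0]],
    [30, [0, 0, 0], [0, 0, 0]],
    [30, [0, 0, 0], [0, 0, 0]],
    [30, [0, 0, 0], [0, 0, 0]],
    [30, [0, 0, 0], [0, 0, 0]],
  ],
)

```text
clock: 14.42
ee_pos: [495.7, 371.1, 33.0]
ee_rot: [-3.142, -0.0, -3.088]
wrist_force: [0.3, -0.2, 0.7]
width: 75.4
```

Request:
send_rows(
  targets=[
    [30, [0, 0, -1.5], [0, 0, 0]],
    [30, [0, 0, -3], [0, 0, 0]],
    [0, [0, 0, -4], [0, 0, 0]],
    [0, [0, 0, -4], [0, 0, 0]],
    [0, [1.5, 0, -2], [0, 0, 0]],
    [0, [1.5, 0, 0], [0, 0, 0]],
    [0, [0, 0, 0], [0, 0, 0]],
  ],
)

```text
clock: 15.0
ee_pos: [465.0, 370.3, 181.3]
ee_rot: [3.139, 0.003, -3.087]
wrist_force: [0.2, 0.3, 0.3]
width: 85.3
```

Run:
```python
from h import *
for n in ('wrist','side'):
    st=robot.get_state(); p,w=shot(n,n+'5.png'); print(n,st['clock'],st['ee_pos'])
    print('walnut');comps(w,p['image'],36,45,(440,532,310,440)); print('fence');comps(w,p['image'],44,53,(528,640,250,500)); print('oak');comps(w,p['image'],32,42,(350,500,100,230))
```

```text
wrist 15.0 [464.97721782 370.33702073 181.27597037]
walnut
px [313. 225.] (array([495.3, 371.4]), array([70.4, 60.1]), 3.3, 6059) z 40.1 rgb [96. 66. 47.]
fence
px [303. 295.] (array([554.6, 365.5]), array([ 33.6, 156.8]), 3.4, 6391) z 48.0 rgb [136. 113.  84.]
oak
px [ 54. 124.] (array([426. , 163.8]), array([120.4,  47.2]), 1.3, 8719) z 36.8 rgb [132. 103.  68.]
side 15.05 [465.43104748 369.85691445 179.19781422]
walnut
px [280. 316.] (array([494.1, 371.3]), array([70.8, 63.1]), 3.0, 1188) z 40.8 rgb [96. 64. 38.]
fence
px [246. 312.] (array([553.9, 365.1]), array([ 32.6, 159. ]), 3.6, 1375) z 48.6 rgb [142. 118.  80.]
oak
px [325. 236.] (array([419.5, 163.9]), array([ 47.5, 107.1]), 89.7, 785) z 37.8 rgb [136. 105.  62.]
```

View pics/wrist5.png

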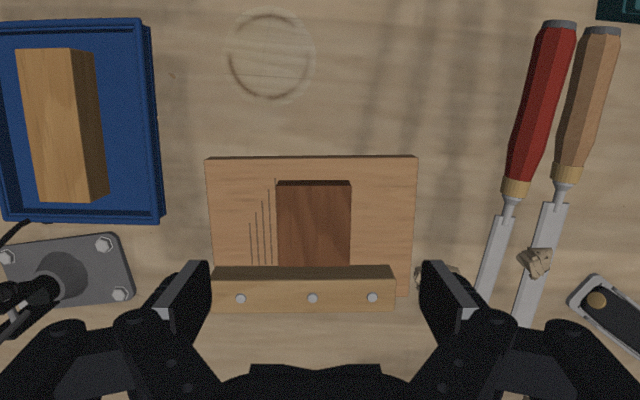

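```bash
python3 -c "
from plant import robot
print(robot.close_job())"
```

```text
the job is handed in; nothing more can be done
None
```

The oak offcut is lying flat in the blue tray and the walnut block is flat on the bench hook, square to the fence. I handed the job in at about 15 s on the clock; it reports no verdict.

- **Lamp:** I kept the tool drawn in to about 0.37 m from the base axis for the first swing past the lamps. Carrying the walnut back, I went round by r ≈ 0.40 m.
- **Walnut choice:** I took the one farther from the base, at r ≈ 434 mm; its look-alike stood at r ≈ 340 mm.
- **Oak:** The last wrist check put its centre at (426, 164) mm against the tray's middle at (426, 163), with its top at 37 mm.
- **Walnut:** It is within about 1 mm of the middle along the fence and square within about 0.5°. The gap to the fence is about 6 mm, and its top at 40 mm matches the board plus the block.
- **Camera agreement:** The side camera gave a walnut gap of about 7 mm. It put the oak centre 6 mm off in x, most likely because its fit of the oak came out short (107 mm). Both readings are well inside the limits.
- **Contact:** The gripper was clear at the end, with TCP at z ≈ 180 mm. The largest wrist force shown in any reading was about 6 N, and none of my checks failed.

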